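# Wind the jack leg of the roller bed down to the worktop

### The job

The free end of the roller bed has no support yet and would sag under filled cartons. Wind its jack leg down with the crank (clockwise seen from above) until the rubber foot stands on the worktop and carries the bed's weight firmly - you feel the crank go heavy - but stop before the bed is lifted off its rest. Then let go of the crank, and leave the things around it where they are.

Things in the scene. Friction and masses are not known exactly. Their poses are not given: they have to be found in the camera images.
- grip_mid (a point): centre of the crank's black grip: an upright round handle, 25 mm in diameter, 55 mm tall, that revolves freely on its pin, so a gripper can carry it round without turning. The point is half-way up, 265 mm above the worktop; the grip reaches 26 mm above it, the flat crank arm's top lies 32 mm below it, the shaft's hexagon nut ends 27 mm below it. Nothing nearby is higher than the nut.
- crank_axis (a point): point on the crank's vertical turning axis, at the height of grip_mid; the grip runs round it on a circle of 55 mm radius. It belongs to the jack's grey gear head on the free, right-hand end of the roller bed, 40 mm to the right of the leg's axis. The bed's lift moves it by no more than the lift itself.
- crank (a joint): crank angle in rad, growing clockwise seen from above. A clockwise turn (6.283 rad) winds the foot 12 mm down; dry friction holds the crank where it is left. To turn it with the foot in the air takes about 4 N along the circle at the grip. From first touch, as the foot's rubber is squeezed, this rises steadily to 7 to 8 N half a turn later; then it stays level while the bed is lifted.
- foot_sole (a point): centre of the underside of the round black rubber foot, 56 mm in diameter, under the jack's bright steel leg. The worktop is z = 0; at the start the sole hangs 20 to 45 mm above it. It stays at z = 0 once it has touched. The foot presses with about 60 N a third of a turn after first touch, and with 85 to 115 N, all the weight on it, after half a turn.
- foot: the same rubber foot as a solid; its origin is the centre of its underside, z up
- roller_bed (a joint): lift of the hinged roller bed in rad: 0 while it lies on its rest lugs, growing as the jack lifts the free end; 0.01 rad is 3.5 mm at the foot. The bed is an aluminium frame 140 mm wide with seven steel rollers, 147 mm high, that runs 345 mm to the left (about along y) from the leg to its hinge on a stand bolted to the worktop.
- sugar_dredger: steel sugar dredger, 69 mm in diameter, 116 mm tall, on the worktop to the right of the jack; origin under its centre
- tape_roll: roll of brown packing tape lying flat, 95 mm in diameter, 48 mm tall; origin under its centre
- label_roll: white roll of labels lying flat, 69 mm in diameter, 32 mm tall; origin under its centre

How it is judged:
On the way:
1. the foot has been wound down until it touches the worktop (contact force between foot and anything else above 3 N), for 0.1 s.
At the end, for the whole second after the job is handed in: The foot stands on the worktop and presses on it with more than 35 N (85 to 115 N would lift the bed), the free end of the bed is lifted less than about 5 mm (0.015 rad) off its rest, and the crank is at rest (contact force between foot and anything else above 35 N and value of joint roller_bed below 0.015 rad and velocity of joint crank between -0.1 and 0.1 rad/s); the robot touches nothing.
It fails at once if the bed is jacked up: its free end lifted by more than about 12 mm (value of joint roller_bed above 0.035 rad).
It fails at once if the dredger, the tape roll or the label roll is pushed more than 30 mm (distance of any of sugar_dredger, tape_roll, label_roll from where it was at the start of the episode above 0.03 m).
It also fails if it takes over 61 s, if anything falls off the work surface, if the arm or the gripper's body presses on something with over 40 N, if the wrist force passes 120 N, or if a joint passes its speed limit or range.

### The arm

A 6-joint arm with a two-finger parallel gripper is mounted at the origin on a cart in front of the work surface, level with it; the furniture and walls round the work are solid. World frame = base frame: x ahead of the robot, y to its left, z up, the work surface at z = 0. Lengths are in m, angles in rad, forces in N, time in s.
With the tool pointing down it reaches from about 0.35 to 0.975 m from the base axis. Payload 4.9 kg.
Tool frame: the origin (TCP) lies at the very end of the fingers, on their centre line; the grasp point (between the pads) lies 19 mm behind it; z points along the fingers, x is the direction in which the jaws open and shut, and the axes are right-handed (so a half turn about z gives the same grasp; the last joint's range is limited). The gripper opens to 85 mm and grips with 20 to 120 N. Pads are 22 mm wide; open, the fingers measure 114 mm over their backs; the gripper's body (76 mm by 85 mm) begins 54 mm behind the grasp point. The pads swing forward as they close: fully open they stand 13 mm farther back than shut.
Start: joints at [-1.402, 0.053, 1.613, -0, 1.476, -0.119], TCP at [0.177, -0.599, 0.204] pointing down, gripper open.
Joint ranges: [-3.01, 3.01], [-1.01, 2.22], [0.06, 2.58], [-1.02, 4.17], [0.09, 2.62], [-3.14, 3.14]. Speed limits (rad/s): [2.57, 2.57, 3.14, 3.14, 3.14, 3.14].

### API

Orientations are given as a unit quaternion [w, x, y, z].
In Python, from plant import * gives the robot as it stands.
- The arm moves only by the shell command python3 -m inch 'ROWS'. ROWS is text: rows parted by semicolons, each of 7 numbers parted by spaces: the shift along the tool's x, y, z in m, then the turn, a rotation vector about the tool's x, y, z in rad, then the closure, from 0 (fully open) to 1 (shut). A call has 1 to 10 rows; each row shifts and turns the commanded pose from where the row before left it, along the tool's axes as they then stand; what a row does not reach is not made up. A row lasts 1/12 s, in which the tool goes at most 41.7 mm and 7.16 degrees, less where a joint would pass 70% of its speed; a pose out of reach is approached as far as the arm can. A call with a gripper value outside its range is refused whole. The fingers move at their own pace and stop on an object; the grip force is fixed at half the most. Time passes only in rows, so rows that do not move let the fingers close. It gives the time, the measured TCP pose, the force and the opening at its end, in the units of the state.
- state(): the state, without advancing time (a new reading comes with each control period).
- grab_frame(name): name is "side" or "top" or "wrist"; returns the picture (420x560x3 uint8, blue, green, red); there is no depth.
- camera_info(name): a dict with "vertical_fov" (degrees; the focal length in pixels is half the picture's height over the tangent of half this angle, whatever the lens; pixels are square), "cx", "cy" (the principal point, pixels), "origin" and "rotation" of the camera in the world. Camera axes: x right, y down, z forward; pixel columns grow to the right and rows downward; lengths in m; the calibration is good to about 2 mm. The wrist camera is an equidistant fisheye: a pixel r from the principal point sees the ray r / f radians off the axis. A picture is of the moment at which its call begins: read the wrist's pose just before it. camera_info takes no time and is no camera call; for the wrist camera it gives the pose at the moment of the call.
- job_done(): hands the job in, once; it reports no verdict.
The state is a dict: "time": time; "joint_pos": joint angles; "joint_vel": joint speeds; "joint_efforts": joint torques, N m; "tool_pos": TCP position; "tool_rot": TCP orientation; "contact_force": force on the tool from outside, world axes, zero at the start; "ft_torque": the same for the moment, N m; "gripper_width": opening from 0.0 (shut) to 1.0 (fully open).
Only numpy, scipy, OpenCV 4.12 (cv2) and the standard library are available. Lean on these libraries where they do the work, as an engineer would, in place of code of your own. Each camera call takes 0.05 s, during which the arm holds its last target.

## Working session

There is one attempt and no reset: what is moved stays moved. The work goes in short steps, Python scripts to look and compute and a shell command to move; the robot and the scene stay as the last step left them, time stands still between calls to the robot, and variables do not carry over. Pictures are saved under pics/ and viewed, and the job is handed in when it is done.

```bash
mkdir -p pics; ls
python3 - <<'E'
from plant import *
import cv2
s=state();print(s)
for n in("side","top","wrist"):
    i=camera_info(n);print(n,i)
    cv2.imwrite(f"pics/{n}0.png",grab_frame(n))
E
```

```text
pics
{'time': 0.0, 'joint_pos': array([-1.40199095e+00,  5.33324682e-02,  1.61428509e+00, -6.55814512e-06,
        1.47597303e+00, -1.19008454e-01]), 'joint_vel': array([-0.00195739,  0.00022895,  0.00055741, -0.00058191,  0.0010433 ,
        0.00128518]), 'joint_efforts': array([-8.32963306e-04, -3.93686056e+01, -3.70175636e+01, -2.03799304e-04,
        6.88548724e-03,  1.86503655e-05]), 'tool_pos': array([ 0.1772912 , -0.59863291,  0.2029835 ]), 'tool_rot': array([-6.86205997e-04,  8.01204087e-01, -5.98390351e-01, -7.25992295e-04]), 'contact_force': array([ 0.34400844,  0.39580077, -0.89953925]), 'ft_torque': array([ 0.07146364, -0.02552951, -0.00874744]), 'gripper_width': 0.9995914184705257}
side {'vertical_fov': 43.719063027096105, 'cx': 289.2592308347747, 'cy': 210.6140293764555, 'origin': array([0.13866865, 1.21144912, 1.01820995]), 'rotation': array([ 0.07404677, -0.1142611 ,  0.87159701, -0.47093537])}
top {'vertical_fov': 48.135460963332115, 'cx': 283.3770714313576, 'cy': 199.58131352165765, 'origin': array([ 0.29894231, -0.03386079,  1.53090547]), 'rotation': array([ 0.05184652, -0.70455388,  0.70615032, -0.04761825])}
wrist {'vertical_fov': 65.70646984690485, 'cx': 283.3280501912889, 'cy': 211.82176295681734, 'origin': array([ 0.25136143, -0.57740309,  0.37377952]), 'rotation': array([ 0.12096782,  0.7918101 , -0.59176023, -0.09068286])}
```

View pics/side0.png

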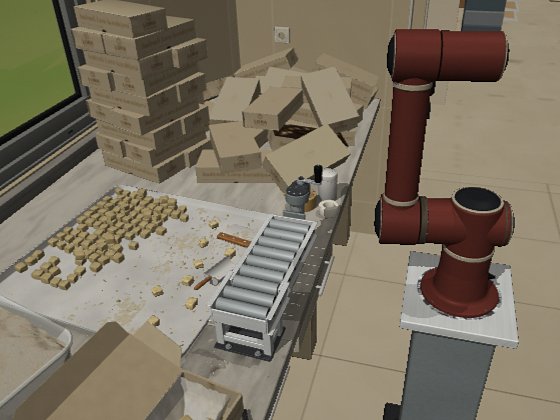

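View pics/top0.png

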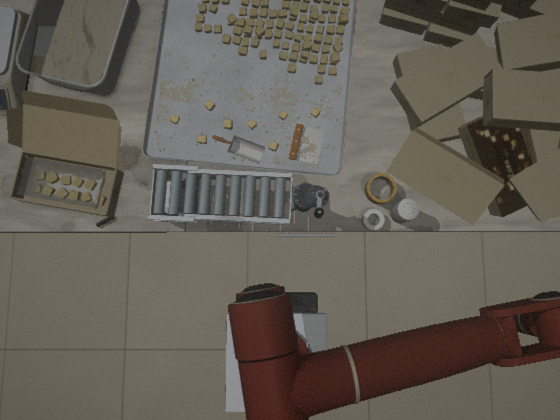

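View pics/wrist0.png

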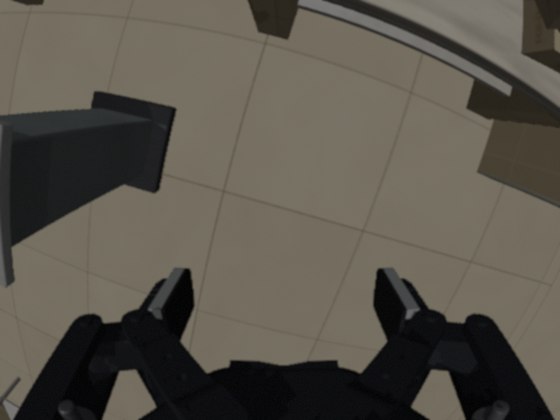

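Run:
```python
import cv2,numpy as np
a=cv2.imread("pics/top0.png")[150:250,270:430]
b=cv2.imread("pics/side0.png")[150:250,250:370]
a=cv2.resize(a,None,fx=5,fy=5,interpolation=2);b=cv2.resize(b,None,fx=5,fy=5,interpolation=2)
cv2.imwrite("pics/topz.png",a);cv2.imwrite("pics/sidez.png",b)
```

```text
(no output)
```

View pics/topz.png

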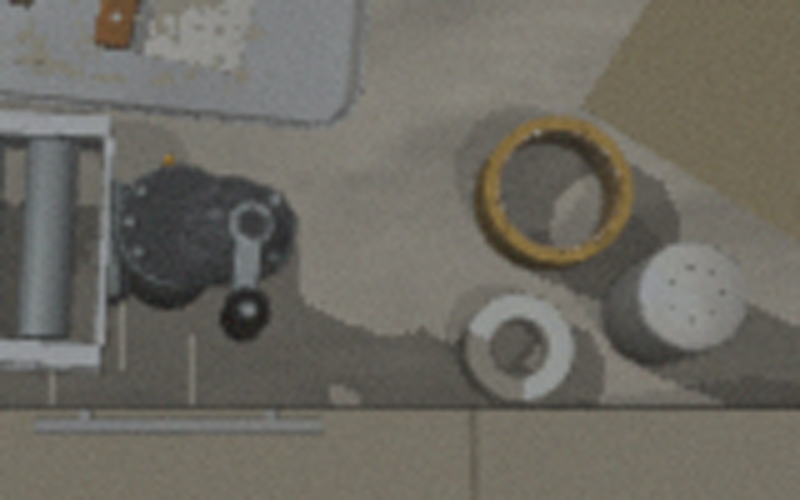

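View pics/sidez.png

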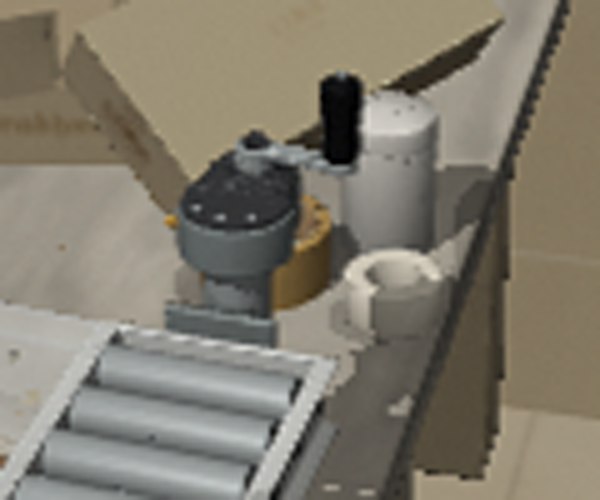

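```bash
cat > h.py <<'E'
from plant import *
import numpy as np, cv2
from scipy.spatial.transform import Rotation as R
def ray(n,u,v,i=None):
    i=i or camera_info(n); f=210/np.tan(np.radians(i["vertical_fov"]/2))
    dx,dy=u-i["cx"],v-i["cy"]
    if n=="wrist":
        r=np.hypot(dx,dy);t=r/f;d=np.array([np.sin(t)*dx/max(r,1e-9),np.sin(t)*dy/max(r,1e-9),np.cos(t)])
    else: d=np.array([dx/f,dy/f,1])
    M=np.asarray(i["rotation"]);q=M
    r=R.from_matrix(M) if M.ndim==2 else R.from_quat(M[[1,2,3,0]])
    d=r.apply(d);return np.array(i["origin"]),d/np.linalg.norm(d)
def onz(n,u,v,z,i=None):
    o,d=ray(n,u,v,i);return o+d*(z-o[2])/d[2]
def cross(a,b):
    (o,d),(p,e)=a,b
    s=np.linalg.lstsq(np.c_[d,-e],p-o,rcond=None)[0]
    A=o+s[0]*d;B=p+s[1]*e;return (A+B)/2,np.linalg.norm(A-B)
E
python3 - <<'E'
from h import *
t=cv2.imread("pics/top0.png");s=cv2.imread("pics/side0.png")
def blob(im,x0,y0,x1,y1,th):
    m=(im[y0:y1,x0:x1].max(2)<th).astype(np.uint8);n,l,st,c=cv2.connectedComponentsWithStats(m)
    for k in range(1,n):
        if st[k,4]>15: print(st[k]+[x0,y0,0,0,0],c[k]+[x0,y0])
blob(t,305,203,335,222,55);blob(s,310,160,325,185,45)
print("grip top@.291/.27",onz("top",319.,212.2,.291),onz("top",319,212.2,.275))
print("nut",onz("top",320.1,194.1,.238))
print("side grip",onz("side",318,173.4,.265))
print(cross(ray("top",319,212.2),ray("side",318,173.4)))
print(R.from_quat(np.roll(state()["tool_rot"],-1)).as_matrix())
E
```

```text
[305 203  11   8  32] [309.15625 206.75   ]
[314 208  10  10  60] [318.18333333 212.73333333]
[314 165   8  18 123] [317.63414634 173.30894309]
grip top@.291/.27 [ 0.44061343 -0.12100863  0.291     ] [ 0.44244158 -0.12213321  0.275     ]
nut [ 0.49729983 -0.12842196  0.238     ]
side grip [ 0.43716073 -0.11297077  0.265     ]
(array([ 0.44194855, -0.12362844,  0.25895613]), np.float64(0.004686045963439377))
[[ 2.83786174e-01 -9.58887558e-01 -2.41475785e-04]
 [-9.58886340e-01 -2.83786202e-01  1.54231954e-03]
 [-1.54743852e-03 -2.06141131e-04 -9.99998781e-01]]
```

```bash
python3 -m inch '0 0 -.03 0 0 0 0;0 0 -.04 0 0 0 0;0 0 -.04 0 0 0 0;0 0 -.03 0 0 0 0;-.012 -.012 0 0 0 0 0;-.024 -.024 0 0 0 0 0;-.026 -.026 0 0 0 0 0;-.026 -.026 0 0 0 0 0;-.026 -.026 0 0 0 0 0;-.026 -.026 0 0 0 0 0'
python3 -m inch '-.026 -.026 0 0 0 0 0;-.026 -.026 0 0 0 0 0;-.026 -.026 0 0 0 0 0;-.026 -.026 0 0 0 0 0;-.026 -.026 0 0 0 0 0;-.026 -.026 0 0 0 0 0;-.026 -.026 0 0 0 0 0;-.026 -.026 0 0 0 0 0;-.014 -.014 0 0 0 0 0;0 0 0 0 0 0 0'
python3 - <<'E'
from h import *
print(state()); i=camera_info("wrist");print(i)
cv2.imwrite("pics/w1.png",grab_frame("wrist"))
E
```

```text
time: 0.98
tool_pos: [0.2723, -0.4236, 0.3437]
tool_rot: [-0.0, 0.801, -0.599, -0.0]
contact_force: [0.9, -0.2, -0.4]
gripper_width: 1.001
time: 1.82
tool_pos: [0.4228, -0.1463, 0.3439]
tool_rot: [-0.001, 0.803, -0.596, -0.0]
contact_force: [-0.7, -0.1, 0.6]
gripper_width: 1.0
{'time': 1.8167, 'joint_pos': array([-5.00661302e-01, -4.24577905e-01,  1.80083374e+00,  1.16285733e-03,
        1.76570733e+00,  7.77034097e-01]), 'joint_vel': array([-0.07019027,  0.00055433, -0.00010912, -0.0446713 , -0.00130618,
       -0.05673613]), 'joint_efforts': array([ 1.18328121e+00, -2.00181359e+01, -3.82919490e+01,  1.91904735e-01,
       -1.73981034e-02,  3.10377153e-01]), 'tool_pos': array([ 0.42277439, -0.14634611,  0.34394979]), 'tool_rot': array([-5.39483585e-04,  8.02850308e-01, -5.96180362e-01, -2.62068462e-04]), 'contact_force': array([-0.69815253, -0.13359064,  0.6185375 ]), 'ft_torque': array([-0.00719033, -0.00197267, -0.016981  ]), 'gripper_width': 1.000285016208991}
{'vertical_fov': 65.70646984690485, 'cx': 283.3280501912889, 'cy': 211.82176295681734, 'origin': array([ 0.49663637, -0.12453395,  0.5147009 ]), 'rotation': array([ 0.12131625,  0.793438  , -0.58961898, -0.0899331 ])}
```

View pics/w1.png

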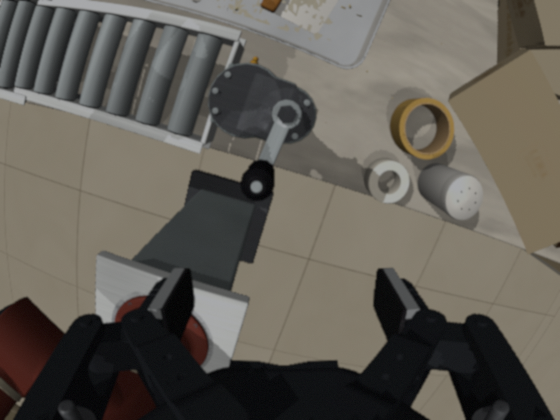

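Run:
```python
from h import *
a=cv2.imread("pics/w1.png")[80:220,200:340]
cv2.imwrite("pics/w1z.png",cv2.resize(a,None,fx=4,fy=4,interpolation=2))
i=dict(vertical_fov=65.70646984690485,cx=283.328,cy=211.82,origin=np.array([ 0.49663637, -0.12453395,  0.5147009 ]),rotation=np.array([ 0.12131625,  0.793438  , -0.58961898, -0.0899331 ]))
print("pin top",onz("wrist",257,187,.291,i),"nut",onz("wrist",288,113,.238,i))
```

```text
pin top [ 0.44188584 -0.1216785   0.291     ] nut [ 0.4979823  -0.12831753  0.238     ]
```

View pics/w1z.png

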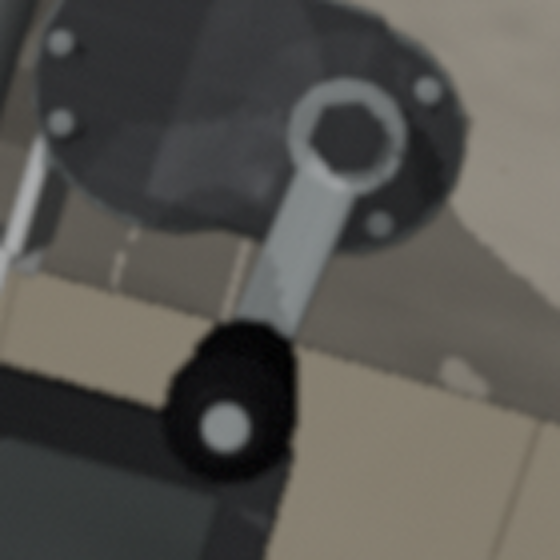

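```bash
python3 -m inch '-.009 -.012 0 0 0 0 0;-.009 -.013 0 0 0 0 0;0 0 0 0 0 0 0;0 0 0 0 0 0 0'
python3 - <<'E'
from h import *
s=state();print(s["tool_pos"],R.from_quat(np.roll(s["tool_rot"],-1)).as_matrix())
cv2.imwrite("pics/w2.png",grab_frame("wrist"))
E
```

```text
time: 2.2
tool_pos: [0.4403, -0.1258, 0.3439]
tool_rot: [0.0, 0.801, -0.599, -0.0]
contact_force: [-0.3, 0.3, 0.2]
gripper_width: 1.0
[ 0.44026198 -0.12583428  0.34389706] [[ 2.83495809e-01 -9.58972949e-01 -1.00462468e-03]
 [-9.58973475e-01 -2.83495618e-01 -3.30269192e-04]
 [ 3.19125247e-05  1.05703836e-03 -9.99999441e-01]]
```

View pics/w2.png

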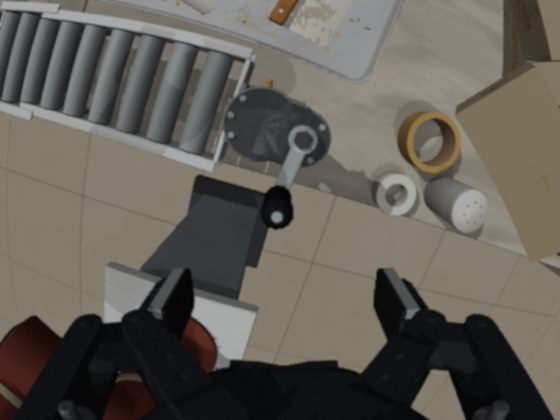

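```bash
python3 -m inch '-.0035 -.003 .012 0 0 0 0;0 0 .02 0 0 0 0;0 0 .02 0 0 0 0;0 0 .02 0 0 0 0;0 0 .015 0 0 0 0;0 0 .005 0 0 0 0;0 0 0 0 0 0 0'
python3 - <<'E'
from h import *
s=state();print(s["tool_pos"],s["contact_force"])
cv2.imwrite("pics/w3.png",grab_frame("wrist"))
E
```

```text
time: 2.83
tool_pos: [0.4412, -0.1208, 0.2497]
tool_rot: [0.0, 0.801, -0.599, -0.002]
contact_force: [0.0, -0.1, 0.2]
gripper_width: 1.004
[ 0.4411992  -0.12080998  0.24971884] [ 0.04162    -0.13672849  0.15621815]
```

View pics/w3.png

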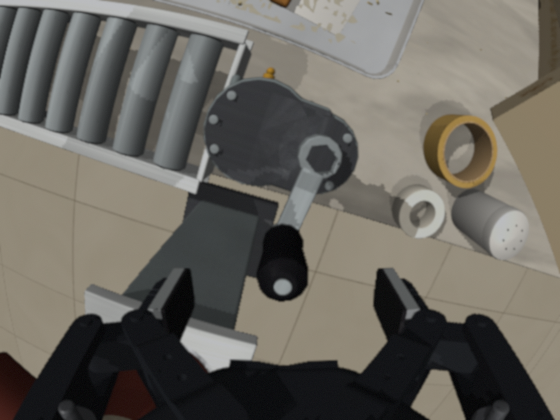

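```bash
python3 -m inch '0 0 0 0 0 0 1;0 0 0 0 0 0 1;0 0 0 0 0 0 1;0 0 0 0 0 0 1;0 0 0 0 0 0 1;0 0 0 0 0 0 1;0 0 0 0 0 0 1;0 0 0 0 0 0 1'
python3 - <<'E'
from h import *
s=state();print(s["tool_pos"],s["contact_force"],s["gripper_width"])
cv2.imwrite("pics/w4.png",grab_frame("wrist"))
E
```

```text
time: 3.55
tool_pos: [0.4427, -0.1207, 0.2532]
tool_rot: [-0.0, 0.801, -0.598, 0.0]
contact_force: [-2.6, 1.6, 5.3]
gripper_width: 0.254
[ 0.44265074 -0.12068099  0.25315487] [-2.60444958  1.55647864  5.28534961] 0.25425293529292486
```

View pics/w4.png

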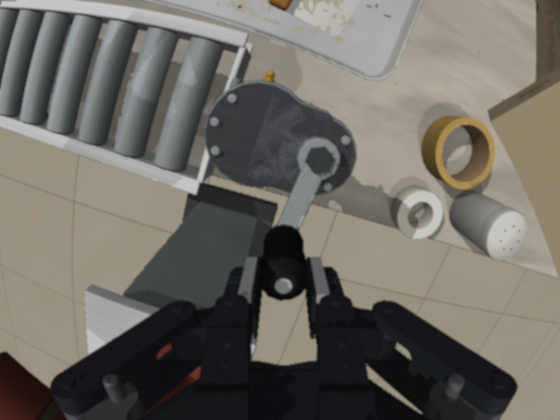

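Run:
```python
import numpy as np
th=113.3
for k in range(24):
    a=np.radians(th+15*k+7.5+90);c=.11*np.sin(np.radians(7.5))
    print(k,round(c*np.cos(a),4),round(c*np.sin(a),4))
```

```text
0 -0.0123 -0.0074
1 -0.01 -0.0103
2 -0.007 -0.0125
3 -0.0035 -0.0139
4 0.0002 -0.0144
5 0.0039 -0.0138
6 0.0074 -0.0123
7 0.0103 -0.01
8 0.0125 -0.007
9 0.0139 -0.0035
10 0.0144 0.0002
11 0.0138 0.0039
12 0.0123 0.0074
13 0.01 0.0103
14 0.007 0.0125
15 0.0035 0.0139
16 -0.0002 0.0144
17 -0.0039 0.0138
18 -0.0074 0.0123
19 -0.0103 0.01
20 -0.0125 0.007
21 -0.0139 0.0035
22 -0.0144 -0.0002
23 -0.0138 -0.0039
```

```bash
python3 -m inch '-.0123 -.0074 0 0 0 0 1;-.01 -.0103 0 0 0 0 1;-.007 -.0125 0 0 0 0 1;-.0035 -.0139 0 0 0 0 1'
cat > c.py <<'E'
from h import *
s=state();A=np.array([.4975,-.1282]);p=s["tool_pos"][:2]-A;f=s["contact_force"]
r=np.hypot(*p);u=p/r;t=np.array([u[1],-u[0]])
print("r",round(r*1e3,1),"ang cw",round((173.2-np.degrees(np.arctan2(p[1],p[0])))%360,1),"Frad %.1f Ftan %.1f Fz %.1f"%(f[:2]@u,f[:2]@t,f[2]),"z",s["tool_pos"][2].round(4),"w",s["gripper_width"].round(3), "t",s["time"])
E
python3 c.py
```

```text
time: 3.93
tool_pos: [0.4747, -0.0762, 0.2532]
tool_rot: [0.001, 0.801, -0.598, -0.001]
contact_force: [-4.3, 0.2, 6.9]
gripper_width: 0.256Traceback (most recent call last):
  File "c.py", line 4, in <module>
    print("r",round(r*1e3,1),"ang cw",round((173.2-np.degrees(np.arctan2(p[1],p[0])))%360,1),"Frad %.1f Ftan %.1f Fz %.1f"%(f[:2]@u,f[:2]@t,f[2]),"z",s["tool_pos"][2].round(4),"w",s["gripper_width"].round(3), "t",s["time"])
                                                                                                                                                                                    ^^^^^^^^^^^^^^^^^^^^^^^^
AttributeError: 'float' object has no attribute 'round'
```

```bash
sed -i 's/s\["gripper_width"\].round(3)/round(s["gripper_width"],3)/' c.py; python3 c.py
python3 -m inch '.0002 -.0144 0 0 0 0 1;.0039 -.0138 0 0 0 0 1;.0074 -.0123 0 0 0 0 1;.0103 -.01 0 0 0 0 1' >/dev/null; python3 c.py
```

```text
r 56.8 ang cw 59.5 Frad 1.9 Ftan -3.9 Fz 6.9 z 0.2532 w 0.256 t 3.9333
r 56.7 ang cw 119.2 Frad -0.5 Ftan -4.9 Fz 5.7 z 0.2531 w 0.253 t 4.2667
```

```bash
python3 -m inch '.0125 -.007 0 0 0 0 1;.0139 -.0035 0 0 0 0 1;.0144 .0002 0 0 0 0 1;.0138 .0039 0 0 0 0 1' >/dev/null; python3 c.py
python3 -m inch '.0123 .0074 0 0 0 0 1;.01 .0103 0 0 0 0 1;.007 .0125 0 0 0 0 1;.0035 .0139 0 0 0 0 1' >/dev/null; python3 c.py
```

```text
r 55.0 ang cw 178.7 Frad -4.7 Ftan -4.2 Fz 6.0 z 0.2531 w 0.255 t 4.6
r 53.6 ang cw 238.9 Frad -7.2 Ftan -4.7 Fz 5.5 z 0.2531 w 0.255 t 4.9333
```

```bash
python3 -m inch '-.0014 .0149 0 0 0 0 1;-.0039 .0138 0 0 0 0 1;-.0074 .0123 0 0 0 0 1;-.0103 .01 0 0 0 0 1' >/dev/null; python3 c.py
python3 -m inch '-.0125 .007 0 0 0 0 1;-.0139 .0035 0 0 0 0 1;-.0144 -.0002 0 0 0 0 1;-.0138 -.0039 0 0 0 0 1' >/dev/null; python3 c.py
python3 -m inch '-.0123 -.0074 0 0 0 0 1;-.01 -.0103 0 0 0 0 1;-.007 -.0125 0 0 0 0 1;-.0035 -.0139 0 0 0 0 1' >/dev/null; python3 c.py
```

```text
r 53.9 ang cw 300.8 Frad -5.8 Ftan -3.4 Fz 1.6 z 0.2532 w 0.256 t 5.2667
r 55.7 ang cw 0.8 Frad -5.4 Ftan -4.2 Fz 1.8 z 0.2532 w 0.252 t 5.6
r 57.0 ang cw 59.4 Frad -3.3 Ftan -4.2 Fz 5.0 z 0.2531 w 0.253 t 5.9333
```

```bash
python3 -m inch '.0002 -.0144 0 0 0 0 1;.0039 -.0138 0 0 0 0 1;.0074 -.0123 0 0 0 0 1;.0103 -.01 0 0 0 0 1' >/dev/null; python3 c.py
python3 - <<'E'
from h import *
cv2.imwrite("pics/s5.png",cv2.resize(grab_frame("side")[150:270,230:370],None,fx=5,fy=5,interpolation=2))
E
```

```text
r 56.7 ang cw 117.6 Frad -1.9 Ftan -3.7 Fz 7.1 z 0.2531 w 0.253 t 6.2667
```

View pics/s5.png

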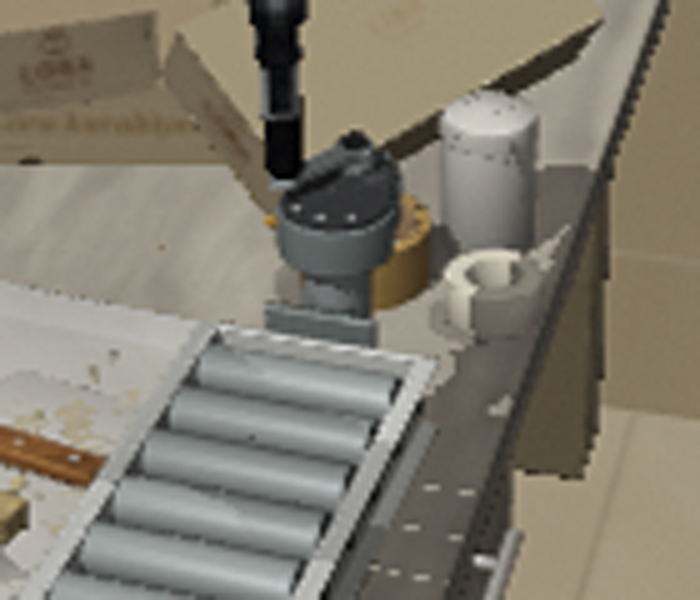

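```bash
python3 -m inch '.0125 -.007 0 0 0 0 1;.0139 -.0035 0 0 0 0 1;.0144 .0002 0 0 0 0 1;.0138 .0039 0 0 0 0 1' >/dev/null; python3 c.py
python3 -m inch '.0123 .0074 0 0 0 0 1;.01 .0103 0 0 0 0 1;.007 .0125 0 0 0 0 1;.0035 .0139 0 0 0 0 1' >/dev/null; python3 c.py
```

```text
r 54.8 ang cw 177.0 Frad -1.4 Ftan -4.5 Fz 5.1 z 0.2532 w 0.253 t 6.65
r 53.4 ang cw 239.6 Frad -3.2 Ftan -4.9 Fz 5.8 z 0.2532 w 0.252 t 6.9833
```

```bash
python3 -m inch '-.0002 .0144 0 0 0 0 1;-.0039 .0138 0 0 0 0 1;-.0074 .0123 0 0 0 0 1;-.0103 .01 0 0 0 0 1' >/dev/null; python3 c.py
python3 -m inch '-.0125 .007 0 0 0 0 1;-.0139 .0035 0 0 0 0 1;-.0144 -.0002 0 0 0 0 1;-.0138 -.0039 0 0 0 0 1' >/dev/null; python3 c.py
```

```text
r 54.0 ang cw 301.6 Frad -6.3 Ftan -3.6 Fz 3.1 z 0.2531 w 0.254 t 7.3167
r 55.8 ang cw 0.6 Frad -7.2 Ftan -4.4 Fz 2.7 z 0.2531 w 0.251 t 7.65
```

```bash
python3 -m inch '-.0122 -.0079 0 0 0 0 1;-.01 -.0103 0 0 0 0 1;-.007 -.0125 0 0 0 0 1;-.0035 -.0139 0 0 0 0 1' >/dev/null; python3 c.py
python3 -m inch '.0002 -.0144 0 0 0 0 1;.0039 -.0138 0 0 0 0 1;.0074 -.0123 0 0 0 0 1;.0103 -.01 0 0 0 0 1' >/dev/null; python3 c.py
```

```text
r 56.9 ang cw 59.1 Frad -2.0 Ftan -4.1 Fz 6.0 z 0.2531 w 0.255 t 7.9833
r 56.6 ang cw 117.6 Frad -0.1 Ftan -5.3 Fz 7.1 z 0.253 w 0.251 t 8.3167
```

```bash
python3 -m inch '.0125 -.007 0 0 0 0 1;.0139 -.0035 0 0 0 0 1;.0144 .0002 0 0 0 0 1;.0138 .0039 0 0 0 0 1' >/dev/null; python3 c.py
python3 -m inch '.0123 .0074 0 0 0 0 1;.01 .0103 0 0 0 0 1;.007 .0125 0 0 0 0 1;.0035 .0139 0 0 0 0 1' >/dev/null; python3 c.py
```

```text
r 54.8 ang cw 177.5 Frad -0.5 Ftan -5.6 Fz 5.5 z 0.2531 w 0.254 t 8.65
r 53.4 ang cw 239.5 Frad -3.2 Ftan -4.6 Fz 5.4 z 0.2531 w 0.255 t 8.9833
```

```bash
python3 -m inch '-.0002 .0144 0 0 0 0 1;-.0039 .0138 0 0 0 0 1;-.0074 .0123 0 0 0 0 1;-.0103 .01 0 0 0 0 1' >/dev/null; python3 c.py
```

```text
r 54.0 ang cw 300.7 Frad -5.7 Ftan -7.3 Fz 2.4 z 0.2531 w 0.253 t 9.3167
```

```bash
python3 -m inch '-.0125 .007 0 0 0 0 1;-.0139 .0035 0 0 0 0 1;-.0144 -.0002 0 0 0 0 1;-.0138 -.0039 0 0 0 0 1' >/dev/null; python3 c.py
```

```text
r 55.6 ang cw 359.6 Frad -5.1 Ftan -7.1 Fz 4.0 z 0.2534 w 0.253 t 9.65
```

```bash
python3 c.py
python3 - <<'E'
from h import *
fr=[grab_frame("side") for _ in range(4)]
cv2.imwrite("pics/s6.png",fr[0])
b=np.mean(fr,0).mean(2).astype(np.float32);a=cv2.imread("pics/side0.png").mean(2).astype(np.float32)
def sh(x0,y0,x1,y1):
    A=a[y0:y1,x0:x1];B=b[y0:y1,x0:x1]
    M=np.eye(2,3,dtype=np.float32)
    try: c,M=cv2.findTransformECC(A,B,M,cv2.MOTION_TRANSLATION,(3,100,1e-6),None,3);return c,M[:,2].round(3)
    except cv2.error as e:return "fail"
for n,r in dict(bedend=(265,212,320,240),plate=(280,205,308,222),head=(283,185,312,212),bedmid=(240,240,300,275),bedhinge=(210,285,285,350),dredger=(318,168,342,200),label=(316,200,345,222)).items(): print(n,sh(*r))
s=state();print(s["contact_force"],s["tool_pos"])
cv2.imwrite("pics/s6z.png",cv2.resize(fr[0][150:270,230:370],None,fx=5,fy=5,interpolation=2))
E
python3 c.py
```

```text
r 55.6 ang cw 359.6 Frad -5.1 Ftan -7.1 Fz 4.0 z 0.2534 w 0.253 t 9.65
bedend (0.9368925541475586, array([-0.17,  0.12], dtype=float32))
plate (0.9951202066484587, array([0.052, 0.017], dtype=float32))
head (0.9882084004506465, array([-0.036, -0.065], dtype=float32))
bedmid (0.9693883509682116, array([-0.019,  0.038], dtype=float32))
bedhinge (0.9994702722482116, array([-0.003,  0.002], dtype=float32))
dredger (0.9954095475916396, array([ 0.044, -0.023], dtype=float32))
label (0.9957628695426873, array([0.103, 0.049], dtype=float32))
[ 0.97283518 -0.02621057  6.49689403] [ 0.44249235 -0.12016559  0.25323806]
r 55.6 ang cw 1.5 Frad -1.0 Ftan 0.1 Fz 6.5 z 0.2532 w 0.254 t 9.85
```

View pics/s6z.png

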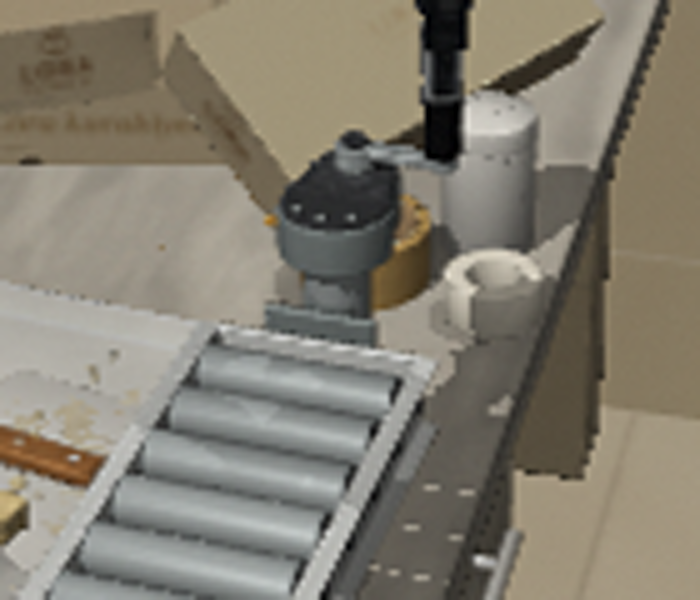

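```bash
python3 -m inch '-.0123 -.0074 0 0 0 0 1' >/dev/null; python3 c.py
```

```text
r 56.0 ang cw 13.2 Frad -0.5 Ftan -8.4 Fz 7.6 z 0.2534 w 0.25 t 9.9333
```

```bash
python3 -m inch '-.01 -.0103 0 0 0 0 1' >/dev/null; python3 c.py
cat > d.py <<'E'
from h import *
fr=[grab_frame("side") for _ in range(4)]
b=np.mean(fr,0).mean(2).astype(np.float32);a=cv2.imread("pics/side0.png").mean(2).astype(np.float32)
for n,(x0,y0,x1,y1) in dict(plate=(280,205,308,222),head=(283,185,312,212),bedhinge=(210,285,285,350),dredger=(318,168,342,200),label=(316,200,345,222)).items():
    c,M=cv2.findTransformECC(a[y0:y1,x0:x1],b[y0:y1,x0:x1],np.eye(2,3,dtype=np.float32),cv2.MOTION_TRANSLATION,(3,100,1e-6),None,3);print(n,round(c,3),M[:,2].round(3))
E
python3 d.py; python3 c.py
```

```text
r 56.4 ang cw 28.3 Frad -0.6 Ftan -8.4 Fz 10.3 z 0.2535 w 0.253 t 10.0167
plate 0.989 [ 0.134 -0.079]
head 0.966 [-0.142 -0.091]
bedhinge 0.999 [-0.003  0.002]
dredger 0.637 [-0.978 -0.11 ]
label 0.996 [0.115 0.041]
r 56.5 ang cw 30.4 Frad 0.8 Ftan -1.3 Fz 8.0 z 0.2536 w 0.252 t 10.2167
```

```bash
python3 -m inch '0 0 0 0 0 0 0;0 0 0 0 0 0 0;0 0 0 0 0 0 0;0 0 0 0 0 0 0;0 0 0 0 0 0 0;0 0 0 0 0 0 0;0 0 0 0 0 0 0;0 0 0 0 0 0 0'
python3 c.py
python3 - <<'E'
from h import *
cv2.imwrite("pics/w7.png",grab_frame("wrist"))
E
```

```text
time: 10.88
tool_pos: [0.4528, -0.0934, 0.2521]
tool_rot: [0.0, 0.801, -0.598, -0.0]
contact_force: [-0.5, -0.9, -0.6]
gripper_width: 0.997
r 56.7 ang cw 31.1 Frad -0.1 Ftan -1.0 Fz -0.6 z 0.2521 w 0.997 t 10.8833
```

View pics/w7.png

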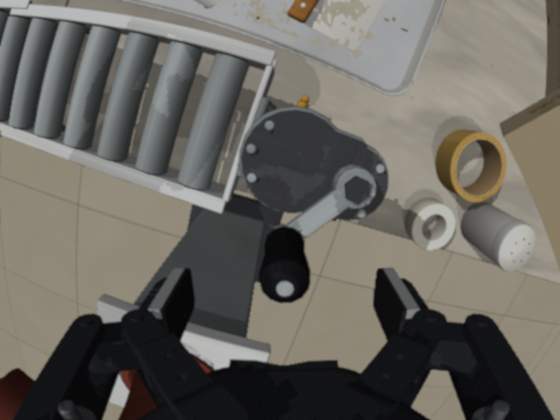

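```bash
python3 -m inch '0 0 -.02 0 0 0 0;0 0 -.035 0 0 0 0;0 0 -.035 0 0 0 0;0 0 -.03 0 0 0 0;0 .03 0 0 0 0 0;0 .03 0 0 0 0 0;0 0 0 0 0 0 0;0 0 0 0 0 0 0;0 0 0 0 0 0 0'
python3 d.py
python3 - <<'E'
from h import *
t=grab_frame("top");s=grab_frame("side");a=cv2.resize(t[150:250,270:430],None,fx=5,fy=5,interpolation=2);cv2.imwrite("pics/t8.png",a)
cv2.imwrite("pics/s8.png",cv2.resize(s[150:250,250:370],None,fx=5,fy=5,interpolation=2))
E
```

```text
time: 11.68
tool_pos: [0.3955, -0.1104, 0.3721]
tool_rot: [-0.0, 0.801, -0.598, 0.0]
contact_force: [-0.9, 0.2, -0.1]
gripper_width: 0.998
plate 0.982 [ 0.075 -0.22 ]
head 0.957 [-0.153 -0.078]
bedhinge 0.999 [-0.002 -0.   ]
dredger 0.637 [-0.973 -0.106]
label 0.996 [0.117 0.032]
```

View pics/t8.png

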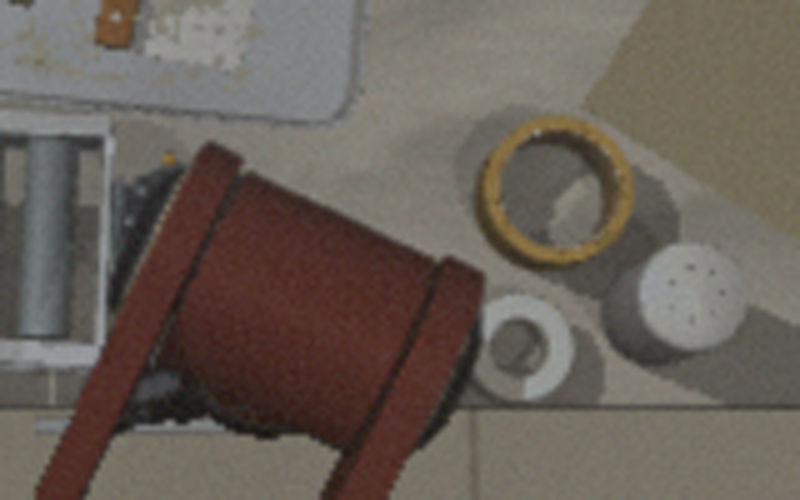

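View pics/s8.png

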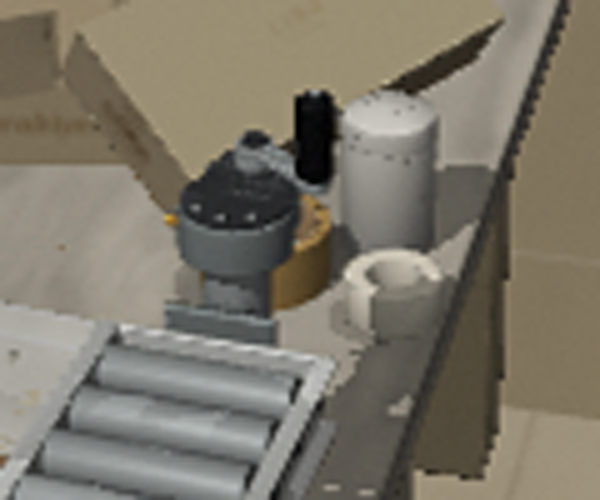

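The top view shows the tape roll, label roll and dredger where they started, for example the dredger top at zoom pixel (693,297) in both pictures. In the side view the grip stands free at about (313,137), with the gripper clear of it and the bed end unmoved.

```bash
python3 c.py; python3 -c "
from plant import *
print(job_done())"
```

```text
r 103.4 ang cw 3.2 Frad -0.6 Ftan -0.9 Fz -0.8 z 0.3718 w 1.003 t 11.9833
the job is handed in; nothing more can be done
None
```

I wound the crank about 3.1 turns clockwise, until it went heavy. Then I let go, backed the gripper clear and handed the job in at 12 s; no verdict is reported.

- **Crank force:** it took about 4–5 N along the circle with the foot in the air. It rose to about 7 N, then 8.4 N at the end. That is slightly above the 7–8 N given for full load, so the foot should be carrying about all the bed's weight.
- **Bed lift:** comparing side pictures before and after, the bed end and gear head shifted by at most about 0.2 px, roughly 0.6 mm. That is well under the 5 mm limit.
- **Surroundings:** the tape roll, label roll and dredger look unmoved in the top view, and the robot touches nothing. The crank stayed where it was when the gripper opened.
- **Failed check:** the automatic picture comparison failed for the dredger (correlation 0.64, shift about 1 px). The moved grip had changed that patch of the picture, so I relied on the top view for it.
- **Not seen directly:** the foot is hidden in every view, so that it stands on the worktop is inferred from the crank force alone.

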